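# Take the screw cap off a gas governor

## Robot

A 6-joint arm with a two-finger parallel gripper is mounted at the origin on the work surface. World frame = base frame: x ahead of the robot, y to its left, z up, the work surface at z = 0. Lengths are in m, angles in rad, forces in N, time in s.
With the tool pointing down it reaches from about 0.325 to 0.925 m from the base axis. Payload 3.1 kg.
Tool frame: the origin (TCP) lies midway between the tips of the shut fingers; the grasp point (between the pads) lies 19 mm behind it (tcp_to_grasp is the distance from the TCP to the grasp point, in m); z points along the fingers, y is the direction in which the jaws open and shut (so a half turn about z gives the same grasp; the last joint's range is limited). The gripper opens to 85 mm and grips with 20 to 120 N. Pads are 22 mm wide; open, the fingers measure 114 mm over their backs; the gripper's body (76 mm by 85 mm) begins 54 mm behind the grasp point. The pads swing forward as they close: fully open they stand 13 mm farther back than shut.
Start: joints at [-1.283, 0.217, 1.613, -0, 1.311, -0.112], TCP at [0.243, -0.576, 0.231] pointing down, gripper open.
Joint ranges: [-2.75, 2.75], [-0.78, 2.1], [0.31, 2.55], [-1.13, 4.27], [0.13, 2.63], [-2.58, 2.58]. Speed limits (rad/s): [2.79, 2.79, 3.14, 3.14, 3.14, 3.14].

## Interface

Orientations are given as a rotation vector (axis times angle).
In Python, from bench import * gives the robot as it stands. The module is installed in compiled form; this text tells all that it offers.
- The arm moves only by the tool jog_arm, never from a script. Its arguments are lists of equal length, an entry for each row: "dp": the shift along the tool's x, y, z in mm, a list of three; "rotation": the turn, a rotation vector about the tool's x, y, z in rad, a list of three; "jaw": the closure in counts, from 0 (fully open) to 255 (shut). A call has 1 to 8 rows; each row shifts and turns the commanded pose from where the row before left it, along the tool's axes as they then stand; what a row does not reach is not made up. A row lasts 1/8 s, in which the tool goes at most 62.5 mm and 10.7 degrees, less where a joint would pass 70% of its speed; a pose out of reach is approached as far as the arm can. A call is refused whole if a number of a shift passes 62.5 or a number of a turn 0.188, either way. A call with a gripper value outside its range is refused whole. The fingers move at their own pace and stop on an object; "squeeze" is the grip in N (left out, the last holds). Time passes only in rows, so rows that do not move let the fingers close. It gives the time, the measured TCP pose, the force and the opening at its end, in the units of the state.
- sense(): the state, without advancing time (a new reading comes with each control period).
- camera(name): name is "scene" or "top" or "wrist"; returns a dict with "color" (420x560x3 uint8, blue, green, red), "camera_matrix" (3x3 intrinsics, pixels), "view" (4x4, takes a point from world to camera coordinates). Camera axes: x right, y down, z forward; pixel columns grow to the right and rows downward; lengths in m; the calibration is good to about 2 mm. The wrist camera is an equidistant fisheye: a pixel r from the principal point sees the ray r / f radians off the axis. A picture is of the moment at which its call begins. There is no depth.
- finish_job(): hands the job in, once; it reports no verdict.
Trained networks look in a picture, given as the dict that the camera call returned (one of the last four; its "shot" number tells which), for a name from the list of things; names that differ only in an ending like _2 or _b are one class to them, and where a whole thing is asked for, a point or a joint stands for the part that bears it (a point fixed in the world has none). Each returns a list of dicts, best first, with "conf" (0 to 1); they miss things now and then, are a little off and sometimes report something else, mostly with a low value. They report only what shows in the picture. A call takes as long as a camera call. They do not tell look-alikes from the thing itself.
- recognise(target, picture): "at" ([x, y, z] in m, in the coordinates of the camera as it stood for that picture, good to about 4 mm: the middle of the surface that is visible of it).
The state is a dict: "time_s": time; "q": joint angles; "joint_vel": joint speeds; "joint_torque": joint torques, N m; "ee_pos": TCP position; "orientation": TCP orientation; "ft_force": force on the tool from outside, world axes, zero at the start; "torque": the same for the moment, N m; "opening": opening from 0.0 (shut) to 1.0 (fully open).
Only numpy, scipy, OpenCV 4.12 (cv2) and the standard library are available. Lean on these libraries where they do the work, as an engineer would, in place of code of your own. Each camera call takes 0.05 s, during which the arm holds its last target.

## Task

Unscrew the yellow cap from its gas governor: turn it anticlockwise (seen from above), letting go and gripping afresh as often as needed, until the white line across the cap points at the white marks on the governor; then lift it straight off. Set it down, without dropping it, on the floor of the blue tray, open side down, and leave the governor with the red cap untouched.

Things in the scene. Friction and masses are not known exactly. Their poses are not given: they have to be found in the camera images.
- cap_yellow: Ribbed round yellow screw cap, 56 mm wide, 34 mm high, 80 g, open below. Origin: centre of underside, z up; white line across the top = its x axis. At the start 110 to 145 deg of anticlockwise turning short of free; free within 14 deg of the line lying along the governor's x (either way round), with a stop just beyond. Seal drag 0.1 to 0.2 N m, a few N to lift; it does not rise while turned.
- governor_yellow: Black gas governor fixed to the bench: bowl 144 mm wide, up to 36 mm high, with an upright 48 mm tower that carries the yellow cap. Origin: centre of underside, z up. Seated cap: underside at z 62 mm, top 96 mm; the neck inside ends at 90 mm, so raise the cap over 30 mm to clear it. Two white marks on the bowl at +x and -x of the tower: the cap lifts when its line points at them.
- tray: Blue open tray fixed to the bench, 180 mm (x) by 170 mm (y), 25 mm high, empty; walls 4 mm thick. Origin: centre of its underside, z up; the floor inside is about 4 mm above it.
- governor_red: Look-alike black gas governor, same shape and size, with a red cap (top at 96 mm), fixed to the bench; not to be touched. Origin: centre of its underside.
Not all that is in view belongs to the job. What is meant by the cap_yellow is not pink, and is the larger of those in its own colour. Of the things that look like the tray, take the one that is farthest from the robot's base at the start.

How it is judged:
On the way, in this order (a step that is already met when the one before it is completed fails the run):
1. the yellow cap is turned until its white line points at the governor's white marks (within 17 degrees), still on the neck (angle between the x axis of cap_yellow and the x axis of governor_yellow, either way round below 0.3 rad and z of cap_yellow in the frame of governor_yellow below 0.075 m).
2. the yellow cap is lifted straight off the neck (z of cap_yellow in the frame of governor_yellow above 0.093 m and horizontal distance between cap_yellow and governor_yellow below 0.08 m).
At the end, for the whole second after the job is handed in: The yellow cap stands open side down (within about 8 degrees) flat on the floor of the blue tray, its axis within 80 mm of the tray's centre, at rest and released (horizontal distance between cap_yellow and tray below 0.08 m and z of cap_yellow in the frame of tray between 0.001 and 0.011 m and angle between cap_yellow's own z axis and vertical below 0.15 rad and linear speed of cap_yellow below 0.02 m/s); the robot touches nothing.
It fails at once if the governor with the red cap is touched by the robot (more than 2 N) (contact force between any of the fingers, the arm and governor_red above 2 N).
It fails at once if the yellow cap is dropped (out of the fingers and faster than 0.8 m/s) (contact force between the fingers and cap_yellow below 0.05 N and linear speed of cap_yellow above 0.8 m/s).
It also fails if it takes over 56 s, if anything falls off the work surface, if the arm or the gripper's body presses on something with over 40 N, if the wrist force passes 120 N, or if a joint passes its speed limit or range.

## Working session

There is one attempt and no reset: what is moved stays moved. The work goes in short steps, Python scripts to look and compute and a tool call to move; the robot and the scene stay as the last step left them, time stands still between calls to the robot, and variables do not carry over. Pictures are saved under pics/ and viewed, and the job is handed in when it is done.

Besides the shell and the picture viewer there is one more tool, called after ">>>" by a JSON object that holds its "api" and its "payload". jog_arm: Moves the arm, as the interface text tells. Its arguments: {"type":"object","properties":{"dp":{"type":"array"},"rotation":{"type":"array"},"jaw":{"type":"array"},"squeeze":{"type":"number"}},"required":["dp","rotation","jaw"]}

```bash
mkdir -p pics; cat > h.py <<'E'
from bench import *
import numpy as np, cv2
from scipy.spatial.transform import Rotation as R
def snap(n,f):
    p=camera(n); cv2.imwrite(f'pics/{f}.png',p['color']); return p
def w(p,at):
    V=np.array(p['view']); return (np.linalg.inv(V)@np.r_[at,1])[:3]
def pix(p,pt):
    V=np.array(p['view']); c=V@np.r_[pt,1]; u=np.array(p['camera_matrix'])@c[:3]; return u[:2]/u[2]
def onz(p,uv,z):
    V=np.linalg.inv(np.array(p['view'])); d=V[:3,:3]@np.linalg.inv(np.array(p['camera_matrix']))@np.r_[uv,1]; o=V[:3,3]
    return o+d*(z-o[2])/d[2]
E
python3 - <<'E'
from h import *
s=sense(); print(s)
for n in ['scene','top']:
    p=snap(n,n+'0'); 
    for t in ['cap_yellow','governor_yellow','tray','governor_red']:
        for r in recognise(t,p): 
            W=w(p,r['at']); print(n,t,round(r['conf'],2),W.round(3),pix(p,W).round(0))
E
```

```text
{'time_s': 0.0, 'q': array([-1.28323097e+00,  2.17791122e-01,  1.61492907e+00,  3.19336093e-05,
        1.31127308e+00, -1.12159812e-01]), 'joint_vel': array([ 1.04222574e-03,  2.42170643e-04, -1.50817159e-03,  1.10153520e-03,
        1.53083328e-05,  9.67149455e-04]), 'joint_torque': array([-8.85388836e-04, -3.96853065e+01, -3.03853261e+01, -2.80234826e-04,
        9.89559368e-03,  5.98329535e-06]), 'ee_pos': array([ 0.24305017, -0.57492907,  0.22994797]), 'orientation': array([-3.07671182e+00, -6.23227028e-01,  2.81798435e-04]), 'ft_force': array([-0.17032724,  0.28695764, -0.77425363]), 'torque': array([0.020661  , 0.07244936, 0.04431523]), 'opening': 0.998378704665796}
scene cap_yellow 0.88 [0.513 0.222 0.097] [354. 189.]
scene cap_yellow 0.87 [0.358 0.196 0.035] [300. 185.]
scene cap_yellow 0.56 [0.54 0.38 0.02] [392. 183.]
scene governor_yellow 0.87 [0.522 0.214 0.021] [352. 213.]
scene tray 0.95 [ 0.213 -0.271  0.004] [130. 269.]
scene tray 0.91 [ 0.501 -0.247  0.005] [220. 331.]
scene governor_red 0.56 [ 0.624 -0.001  0.026] [334. 285.]
scene governor_red 0.38 [ 0.503 -0.251  0.   ] [219. 335.]
top cap_yellow 0.81 [0.535 0.387 0.025] [142. 161.]
top cap_yellow 0.75 [0.5   0.23  0.097] [206. 172.]
top cap_yellow 0.73 [0.349 0.202 0.031] [224. 245.]
top governor_yellow 0.62 [0.495 0.22  0.018] [217. 179.]
top tray 0.82 [ 0.206 -0.277  0.002] [444. 310.]
top tray 0.71 [ 0.495 -0.253  0.006] [431. 179.]
top governor_red 0.82 [0.593 0.021 0.027] [307. 133.]
```

View pics/scene0.png

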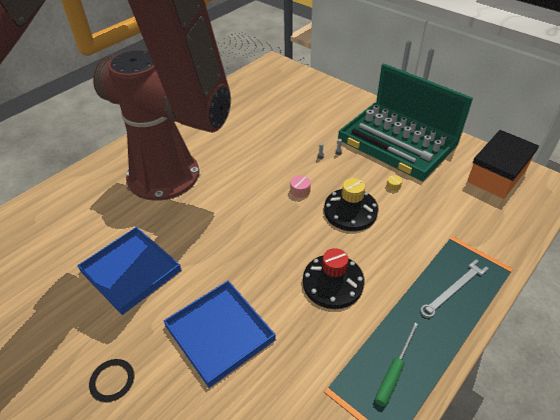

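View pics/top0.png

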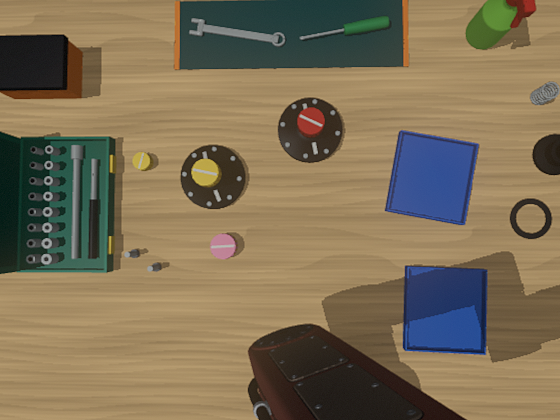

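```bash
python3 - <<'E'
import cv2
a=cv2.imread('pics/top0.png')[100:270,110:310]
cv2.imwrite('pics/top0c.png',cv2.resize(a,None,fx=4,fy=3.5,interpolation=cv2.INTER_CUBIC) if 0 else cv2.resize(a,None,fx=3.5,fy=3.5,interpolation=cv2.INTER_CUBIC))
E
```

```text
(no output)
```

View pics/top0c.png

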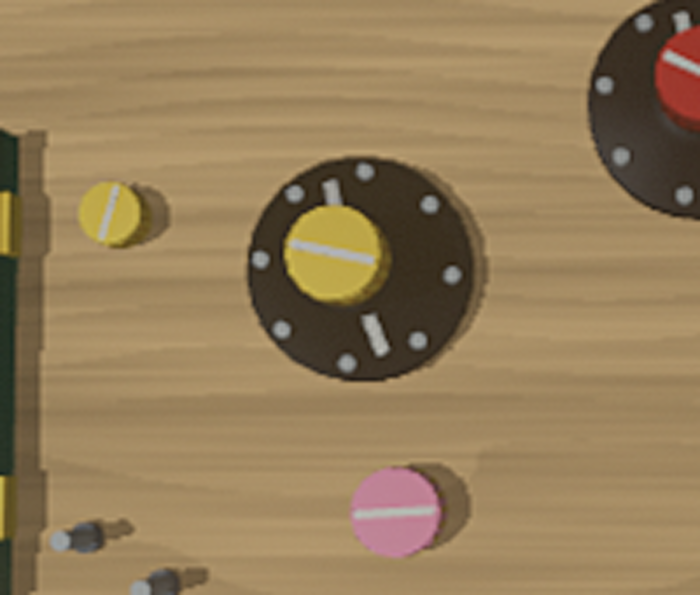

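The scene picture shows the yellow cap on its governor at (354,189), with the red one at (335,262).

In the top picture the cap look-alikes are:
- the large yellow cap on the governor at (206,172), which is my choice
- the small yellow cap at (142,161)
- the pink cap at (224,245)
- the red cap at (311,121)

The trays are at (432,178), which is the far one and my choice, and at (445,310), near the base.

The crop confirms that the chosen cap is the larger yellow one, with its line running roughly left to right and the marks above and below it.

```bash
python3 - <<'E'
from h import *
p=camera('top'); print(sense()['time_s'])
a=p['color'][100:270,110:310]
f=lambda x,y:np.array([110+(x+.5)/3.5-.5,100+(y+.5)/3.5-.5])
hsv=cv2.cvtColor(p['color'],cv2.COLOR_BGR2HSV)
# white marks/line pixels
def comp(img,x0,x1,y0,y1):
    h=cv2.cvtColor(img,cv2.COLOR_BGR2HSV); m=((h[...,1]<75)&(h[...,2]>130)).astype(np.uint8)
    n,l,st,c=cv2.connectedComponentsWithStats(m[y0:y1,x0:x1])
    return [(st[i][4],c[i]+[x0,y0]) for i in range(1,n) if st[i][4]>5]
print(comp(p['color'],178,250,140,212))
L=[onz(p,f(*q),.096) for q in [(292,243),(373,260)]]
M=[onz(p,f(*q),.034) for q in [(332,192),(375,335)]]
for n,(A,B) in dict(line=L,marks=M).items():
    d=B-A; print(n,A.round(3),B.round(3),'mid',((A+B)/2).round(4),'ang',np.degrees(np.arctan2(d[1],d[0])))
# cap silhouette
m=((hsv[...,0]>20)&(hsv[...,0]<35)&(hsv[...,1]>130)&(hsv[...,2]>150)).astype(np.uint8)[140:212,178:250]
ys,xs=np.nonzero(m); hull=cv2.convexHull(np.c_[xs,ys].astype(np.int32)); (c,r)=cv2.minEnclosingCircle(hull)
print('cap',np.array(c)+[178,140],r,onz(p,np.array(c)+[178,140],.096).round(4))
# tray corners
m=((hsv[...,0]>105)&(hsv[...,0]<128)&(hsv[...,1]>150)).astype(np.uint8)[110:235,370:500]
n,l,st,cc=cv2.connectedComponentsWithStats(m);i=1+np.argmax(st[1:,4])
ys,xs=np.nonzero(l==i); rect=cv2.minAreaRect(np.c_[xs,ys].astype(np.float32)); bx=cv2.boxPoints(rect)+[370,110]
P=[onz(p,b,.025) for b in bx]; print(np.round(P,3),np.mean(P,0).round(4),np.linalg.norm(P[0]-P[1]),np.linalg.norm(P[1]-P[2]))
s=sense(); Rm=R.from_rotvec(s['orientation']).as_matrix(); print(Rm.round(3))
V=np.linalg.inv(np.array(p['view']));print(V.round(3))
E
```

```text
0.55
[(np.int32(10), array([213.8, 148.5])), (np.int32(11), array([193.81818182, 154.81818182])), (np.int32(22), array([204.54545455, 154.81818182])), (np.int32(12), array([232.33333333, 157.91666667])), (np.int32(63), array([204.41269841, 171.46031746])), (np.int32(11), array([183.90909091, 173.63636364])), (np.int32(9), array([239., 178.])), (np.int32(44), array([216.79545455, 195.02272727])), (np.int32(12), array([190.08333333, 193.66666667])), (np.int32(11), array([229.18181818, 196.81818182])), (np.int32(12), array([208.5, 203.5]))]
line [0.506 0.256 0.096] [0.496 0.208 0.096] mid [0.5007 0.232  0.096 ] ang -102.06219892130325
marks [0.547 0.246 0.034] [0.457 0.218 0.034] mid [0.5016 0.2319 0.034 ] ang -162.84632817502927
cap [204.50896835 171.63677216] 13.610336303710938 [0.5004 0.2322 0.096 ]
[[ 0.421 -0.158  0.025]
 [ 0.59  -0.189  0.025]
 [ 0.561 -0.347  0.025]
 [ 0.393 -0.315  0.025]] [ 0.4912 -0.2526  0.025 ] 0.17275863854257087 0.1607460018283403
[[ 0.921  0.389  0.   ]
 [ 0.389 -0.921  0.   ]
 [ 0.    -0.    -1.   ]]
[[ 0.    -0.999  0.048  0.378]
 [-0.999  0.002  0.035  0.039]
 [-0.035 -0.048 -0.998  1.005]
 [ 0.     0.     0.     1.   ]]
```

>>> {"api": "jog_arm", "payload": {"dp": [[39,-46,0],[39,-46,0],[39,-46,0],[39,-46,0],[39,-46,0],[39,-46,0],[39,-46,0],[39,-46,0]], "rotation": [[0,0,0],[0,0,0],[0,0,0],[0,0,0],[0,0,0],[0,0,0],[0,0,0],[0,0,0]], "jaw": [0,0,0,0,0,0,0,0], "squeeze": 60}}

```text
time_s: 1.55
ee_pos: [0.3879, -0.1136, 0.2318]
orientation: [3.078, 0.623, 0.003]
ft_force: [1.3, -0.2, -0.1]
opening: 0.996
```

>>> {"api": "jog_arm", "payload": {"dp": [[39,-46,0],[39,-46,0],[39,-46,0],[39,-46,0],[39,-46,0],[39,-46,0],[0,0,0]], "rotation": [[0,0,0],[0,0,0],[0,0,0],[0,0,0],[0,0,0],[0,0,0],[0,0,0]], "jaw": [0,0,0,0,0,0,0]}}

```text
time_s: 2.42
ee_pos: [0.4961, 0.2336, 0.2312]
orientation: [-3.077, -0.632, -0.001]
ft_force: [-0.1, -0.1, -0.7]
opening: 1.002
```

```bash
cat > m.py <<'E'
from h import *
def go(t):
    s=sense(); Rm=R.from_rotvec(s['orientation']).as_matrix()
    print('t',s['time_s'],'pos',s['ee_pos'].round(4),'yaw',np.degrees(np.arctan2(Rm[1,0],Rm[0,0])).round(2),'q6',s['q'][5].round(3),'open',round(s['opening'],3),'F',s['ft_force'].round(1),'T',s['torque'].round(2))
    print('tilt z',Rm[:,2].round(3),'dp mm',(Rm.T@(np.array(t)-s['ee_pos'])*1000).round(1))
    return s
E
python3 - <<'E'
from m import *
go([.5005,.232,.06])
p=snap('wrist','w1')
K=np.array(p['camera_matrix']);print(K.round(1),np.array(p['view']).round(3))
for r in recognise('cap_yellow',p): print(round(r['conf'],2),w(p,r['at']).round(4))
p=snap('scene','s1')
for r in recognise('cap_yellow',p): print(round(r['conf'],2),w(p,r['at']).round(4))
E
```

```text
t 2.425 pos [0.4961 0.2336 0.2312] yaw 23.2 q6 1.477 open 1.002 F [-0.1 -0.1 -0.7] T [-0.03 -0.02  0.02]
tilt z [ 0.     0.001 -1.   ] dp mm [  3.3   3.3 171.2]
[[325.2   0.  276.9]
 [  0.  325.2 213.7]
 [  0.    0.    1. ]] [[ 0.394 -0.919  0.     0.019]
 [-0.886 -0.38   0.266  0.494]
 [-0.245 -0.105 -0.964  0.524]
 [ 0.     0.     0.     1.   ]]
0.89 [0.3567 0.21   0.0307]
0.66 [0.5045 0.2318 0.0933]
0.63 [0.534  0.387  0.0235]
0.74 [0.3572 0.1993 0.0352]
0.72 [0.5137 0.2234 0.0939]
0.69 [0.5418 0.3835 0.0219]
```

View pics/w1.png

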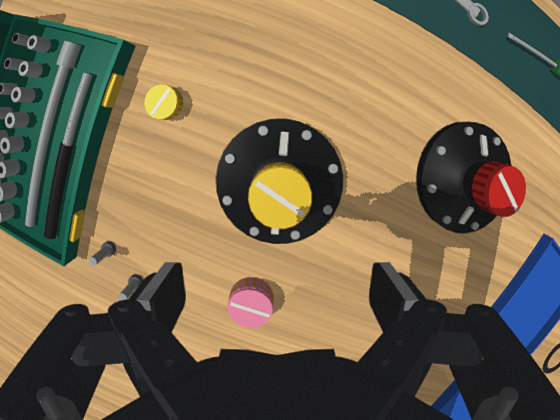

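The wrist picture shows the yellow cap at (280,196), with its line from (256,182) to (304,215) and the marks at (284,143) and (275,231). The red governor is off to the right. I'll cross-check the positions with the fisheye model.

```bash
cat >> h.py <<'E'
def fonz(p,uv,z):
    K=np.array(p['camera_matrix']);V=np.linalg.inv(np.array(p['view']))
    d=(np.array(uv,float)-K[:2,2])/K[0,0]; r=np.hypot(*d)+1e-12
    ray=V[:3,:3]@np.r_[d/r*np.sin(r),np.cos(r)]; o=V[:3,3]; return o+ray*(z-o[2])/ray[2]
E
python3 - <<'E'
from h import *
p=camera('wrist'); im=p['color']; h=cv2.cvtColor(im,cv2.COLOR_BGR2HSV)[160:235,240:320]
m=((h[...,0]>18)&(h[...,0]<35)&(h[...,1]>150)&(h[...,2]>215)).astype(np.uint8)
ys,xs=np.nonzero(m); (c,r)=cv2.minEnclosingCircle(np.c_[xs,ys].astype(np.float32)); print('circ',c[0]+240,c[1]+160,r,fonz(p,(c[0]+240,c[1]+160),.096).round(4))
A,B=[fonz(p,q,.096) for q in [(257,182),(303,214)]]; d=B-A; print('line',A.round(3),B.round(3),((A+B)/2).round(4),np.degrees(np.arctan2(d[1],d[0])), np.linalg.norm(d))
A,B=[fonz(p,q,.034) for q in [(284.5,132),(282.5,156)]]; d=B-A; print('mark',A.round(4),B.round(4),np.degrees(np.arctan2(d[1],d[0])))
E
```

```text
circ 274.8229560852051 194.07976531982422 30.9604549407959 [0.5029 0.2339 0.096 ]
line [0.507 0.252 0.096] [0.496 0.204 0.096] [0.5014 0.228  0.096 ] -102.58728013874175 0.04959474914375681
mark [0.5552 0.2453 0.034 ] [0.5312 0.2374 0.034 ] -161.69736113318382
```

>>> {"api": "jog_arm", "payload": {"dp": [[3.7,3.9,40],[0,0,50],[0,0,50],[0,0,34],[0,0,0]], "rotation": [[0,0,0],[0,0,0],[0,0,0],[0,0,0],[0,0,0]], "jaw": [0,0,0,0,0]}}

```text
time_s: 3.3
ee_pos: [0.4974, 0.2255, 0.0544]
orientation: [3.079, 0.62, -0.012]
ft_force: [-0.2, 0.4, 0.4]
opening: 0.999
```

```bash
python3 - <<'E'
from m import *
go([.501,.2315,.057])
p=snap('wrist','w2')
E
```

```text
t 3.3 pos [0.4974 0.2255 0.0544] yaw 22.78 q6 1.47 open 0.999 F [-0.2  0.4  0.4] T [-0.02 -0.02  0.04]
tilt z [-0.007 -0.002 -1.   ] dp mm [ 5.6 -4.1 -2.6]
```

View pics/w2.png

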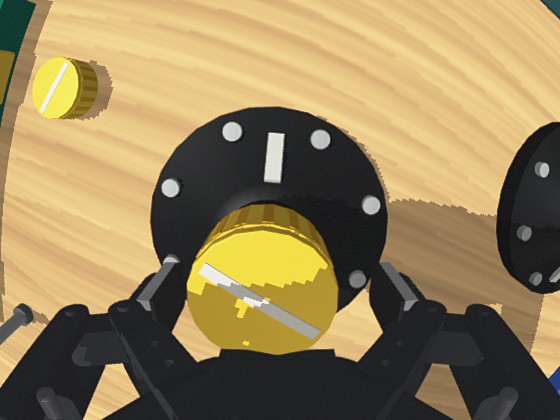

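The wrist picture shows the cap at about (263,290), between the open pads and slightly left of the middle (280). That agrees with the computed correction.

>>> {"api": "jog_arm", "payload": {"dp": [[5.6,-4.1,-2],[0,0,0]], "rotation": [[0,0,0],[0,0,0]], "jaw": [0,0]}}

```text
time_s: 3.6
ee_pos: [0.5068, 0.2348, 0.0622]
orientation: [-3.078, -0.624, -0.009]
ft_force: [0.2, -1.2, 0.5]
opening: 0.996
```

```bash
python3 - <<'E'
from m import *
go([.501,.2315,.057])
p=snap('wrist','w3')
E
```

```text
t 3.6 pos [0.5068 0.2348 0.0622] yaw 22.91 q6 1.479 open 0.996 F [ 0.2 -1.2  0.5] T [-0.01  0.02  0.02]
tilt z [ 0.006  0.002 -1.   ] dp mm [-6.6  0.8  5.2]
```

View pics/w3.png

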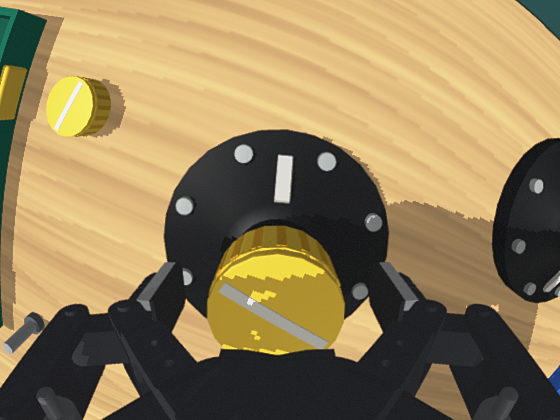

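The cap now sits centrally at (276,305). The reading looks like it hasn't settled, so I'll let the arm come to rest.

>>> {"api": "jog_arm", "payload": {"dp": [[0,0,0],[0,0,0],[0,0,0],[0,0,0]], "rotation": [[0,0,0],[0,0,0],[0,0,0],[0,0,0]], "jaw": [0,0,0,0]}}

```text
time_s: 4.15
ee_pos: [0.5039, 0.2338, 0.0592]
orientation: [3.079, 0.624, -0.0]
ft_force: [0.7, 0.3, -0.1]
opening: 1.002
```

```bash
python3 - <<'E'
from m import *
go([.501,.2315,.057])
p=camera('wrist')
go([.501,.2315,.057])
E
```

```text
t 4.15 pos [0.5039 0.2338 0.0592] yaw 22.91 q6 1.479 open 1.002 F [ 0.7  0.3 -0.1] T [-0.03 -0.06 -0.04]
tilt z [-0. -0. -1.] dp mm [-3.6  1.   2.2]
t 4.2 pos [0.5039 0.2338 0.0592] yaw 22.91 q6 1.479 open 0.998 F [ 0.3 -0.8 -0.9] T [0.03 0.03 0.03]
tilt z [-0. -0. -1.] dp mm [-3.6  1.   2.2]
```

>>> {"api": "jog_arm", "payload": {"dp": [[-3.6,1,2],[0,0,0],[0,0,0],[0,0,0],[0,0,0],[0,0,0],[0,0,0],[0,0,0]], "rotation": [[0,0,0],[0,0,0],[0,0,0],[0,0,0],[0,0,0],[0,0,0],[0,0,0],[0,0,0]], "jaw": [0,0,0,200,200,200,200,200], "squeeze": 60}}

```text
time_s: 5.2
ee_pos: [0.5014, 0.2319, 0.0577]
orientation: [-3.079, -0.624, -0.001]
ft_force: [-1.2, 0.6, 3.3]
opening: 0.641
```

```bash
python3 - <<'E'
from m import *
go([.501,.2315,.057])
p=snap('wrist','w4')
E
```

```text
t 5.2 pos [0.5014 0.2319 0.0577] yaw 22.9 q6 1.477 open 0.641 F [-1.2  0.6  3.3] T [ 0.26  0.24 -0.  ]
tilt z [ 0.     0.001 -1.   ] dp mm [-0.5  0.2  0.7]
```

View pics/w4.png

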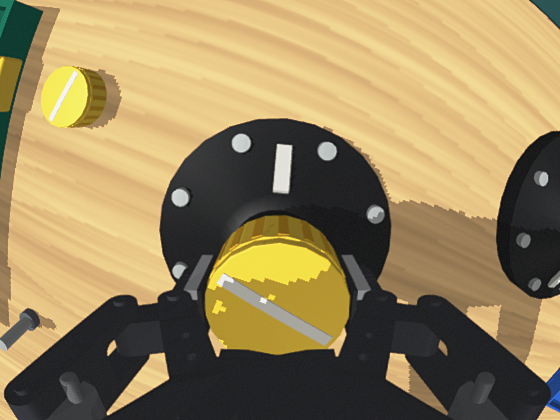

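The pads hold the cap at (278,290), and the opening of 0.64 (about 55 mm) matches the 56 mm cap. Now I'll turn it anticlockwise, which is negative about tool z.

>>> {"api": "jog_arm", "payload": {"dp": [[0,0,0],[0,0,0],[0,0,0],[0,0,0],[0,0,0],[0,0,0],[0,0,0],[0,0,0]], "rotation": [[0,0,-0.1],[0,0,-0.14],[0,0,-0.14],[0,0,-0.14],[0,0,-0.14],[0,0,-0.14],[0,0,-0.1],[0,0,0]], "jaw": [200,200,200,200,200,200,200,200]}}

```text
time_s: 6.25
ee_pos: [0.502, 0.2317, 0.0578]
orientation: [2.501, 1.9, 0.003]
ft_force: [0.6, 1.4, 2.8]
opening: 0.643
```

```bash
python3 - <<'E'
from m import *
go([.501,.2315,.057])
p=snap('wrist','w5')
E
```

```text
t 6.25 pos [0.502  0.2317 0.0578] yaw 74.43 q6 0.578 open 0.643 F [0.6 1.4 2.8] T [ 0.2  -0.03  0.02]
tilt z [ 0.002  0.    -1.   ] dp mm [-0.4 -0.9  0.8]
```

View pics/w5.png

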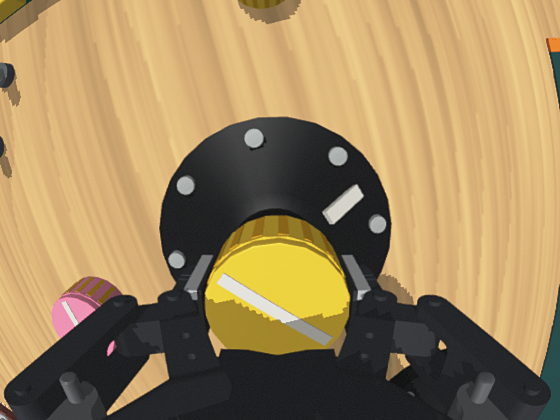

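The line still runs from (222,280) to (328,340) in the gripper's view, so the cap turned with the fingers by about 51 degrees. About 68 degrees remain.

>>> {"api": "jog_arm", "payload": {"dp": [[0,0,0],[0,0,0],[0,0,0],[0,0,0],[0,0,0],[0,0,0],[0,0,0],[0,0,0]], "rotation": [[0,0,-0.1],[0,0,-0.16],[0,0,-0.17],[0,0,-0.17],[0,0,-0.17],[0,0,-0.17],[0,0,-0.17],[0,0,-0.07]], "jaw": [200,200,200,200,200,200,200,200]}}

```text
time_s: 7.3
ee_pos: [0.5013, 0.2318, 0.0577]
orientation: [-1.02, -2.972, -0.001]
ft_force: [-0.9, 1.3, 5.1]
opening: 0.648
```

>>> {"api": "jog_arm", "payload": {"dp": [[0,0,0],[0,0,0]], "rotation": [[0,0,0],[0,0,0]], "jaw": [200,200]}}

```text
time_s: 7.55
ee_pos: [0.5013, 0.2317, 0.0577]
orientation: [1.023, 2.97, 0.0]
ft_force: [-0.4, 2.0, 5.1]
opening: 0.644
```

```bash
python3 - <<'E'
from m import *
go([.501,.2315,.057])
p=snap('wrist','w6')
p=snap('top','t6')
E
```

```text
t 7.55 pos [0.5013 0.2317 0.0577] yaw 141.99 q6 -0.602 open 0.644 F [-0.4  2.   5.1] T [0.22 0.21 0.05]
tilt z [ 0.  0. -1.] dp mm [ 0.1 -0.3  0.7]
```

View pics/w6.png

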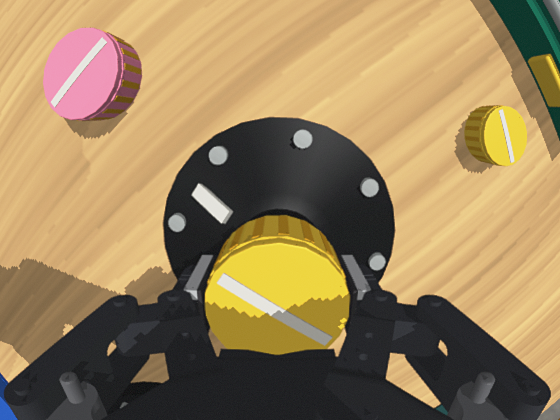

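The line still sits at (222,280)–(328,340) in the gripper's view, and a mark shows at (211,203). I'll check the two angles against each other with the calibration.

```bash
python3 - <<'E'
from h import *
p=camera('wrist')
for n,a,b,z in [('line',(222,279),(328,340),.096),('mark',(197,189),(226,217),.034)]:
    A,B=fonz(p,a,z),fonz(p,b,z); d=B-A; print(n,A.round(3),B.round(3),np.degrees(np.arctan2(d[1],d[0]))%180)
A=fonz(p,(211,203),.034); print('mark from axis',np.degrees(np.arctan2(*(A[:2]-[.501,.2315])[::-1]))%180)
E
```

```text
line [0.478 0.225 0.096] [0.525 0.24  0.096] 17.293203677515223
mark [0.448 0.22  0.034] [0.47  0.223 0.034] 6.4026755782066775
mark from axis 13.71778436978974
```

The line is at 17 degrees and the marks are at about 14–18 degrees, so they are aligned. Lifting straight up now.

>>> {"api": "jog_arm", "payload": {"dp": [[0,0,-5],[0,0,-10],[0,0,-15],[0,0,-20],[0,0,-30],[0,0,-30],[0,0,-20],[0,0,0]], "rotation": [[0,0,0],[0,0,0],[0,0,0],[0,0,0],[0,0,0],[0,0,0],[0,0,0],[0,0,0]], "jaw": [200,200,200,200,200,200,200,200]}}

```text
time_s: 8.7
ee_pos: [0.5022, 0.2313, 0.1897]
orientation: [1.02, 2.968, 0.002]
ft_force: [-0.5, -0.1, -1.6]
opening: 0.643
```

```bash
python3 - <<'E'
from m import *
go([.4915,-.2525,.19])
p=snap('wrist','w7')
p=snap('scene','s7')
for r in recognise('cap_yellow',p): print(round(r['conf'],2),w(p,r['at']).round(4))
for r in recognise('tray',p): print(round(r['conf'],2),w(p,r['at']).round(4))
E
```

```text
t 8.7 pos [0.5022 0.2313 0.1897] yaw 142.06 q6 -0.603 open 0.643 F [-0.5 -0.1 -1.6] T [-0.   -0.01  0.  ]
tilt z [ 0.004  0.    -1.   ] dp mm [-289.  -388.1   -0.4]
0.93 [0.5155 0.2216 0.2241]
0.77 [0.3599 0.1988 0.0359]
0.63 [0.542  0.384  0.0236]
0.88 [ 0.5047 -0.2506  0.0043]
0.8 [ 0.2143 -0.2713  0.0041]
```

View pics/s7.png

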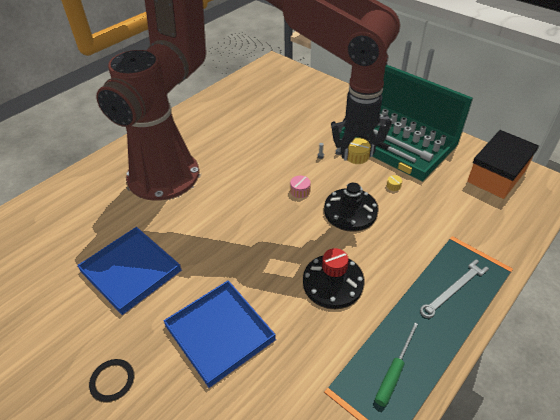

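View pics/w7.png

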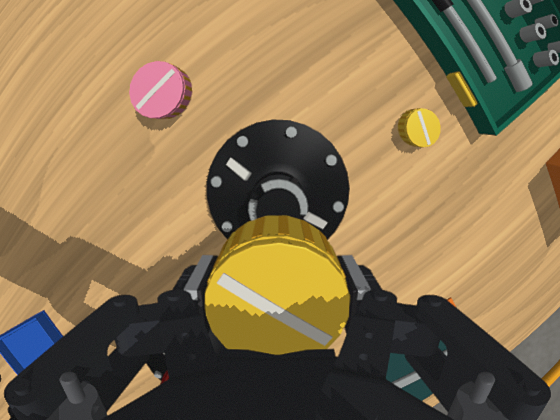

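The scene picture shows the cap lifted in the gripper at (358,150), with the neck bare at (352,188). The wrist picture agrees: the cap is held at (278,290) and the open neck is at (278,200). Next I'll carry it at this height to above the tray.

>>> {"api": "jog_arm", "payload": {"dp": [[-20,-26,-5],[-32,-43,-5],[-35,-46,0],[-35,-46,0],[-35,-46,0],[-35,-46,0],[-35,-46,0],[-35,-46,0]], "rotation": [[0,0,0],[0,0,0],[0,0,0],[0,0,0],[0,0,0],[0,0,0],[0,0,0],[0,0,0]], "jaw": [200,200,200,200,200,200,200,200]}}

```text
time_s: 9.9
ee_pos: [0.4946, -0.2031, 0.1959]
orientation: [-1.02, -2.969, -0.001]
ft_force: [1.4, 1.0, -0.6]
opening: 0.645
```

>>> {"api": "jog_arm", "payload": {"dp": [[-20,-30,0],[-9,-11,0],[0,0,0],[0,0,0],[0,0,0],[0,0,0]], "rotation": [[0,0,0],[0,0,0],[0,0,0],[0,0,0],[0,0,0],[0,0,0]], "jaw": [200,200,200,200,200,200]}}

```text
time_s: 10.65
ee_pos: [0.4937, -0.2509, 0.1974]
orientation: [1.019, 2.972, 0.0]
ft_force: [0.4, 0.3, -1.0]
opening: 0.642
```

```bash
python3 - <<'E'
from m import *
go([.494,-.252,.005])
p=snap('wrist','w8')
p=snap('scene','s8')
for r in recognise('cap_yellow',p): print(round(r['conf'],2),w(p,r['at']).round(4))
E
```

```text
t 10.65 pos [ 0.4937 -0.2509  0.1974] yaw 142.16 q6 -1.507 open 0.642 F [ 0.4  0.3 -1. ] T [-0.02 -0.02 -0.01]
tilt z [ 0.  0. -1.] dp mm [ -1.   -0.7 192.4]
0.91 [0.3584 0.1993 0.0326]
0.83 [ 0.51   -0.2593  0.2343]
0.46 [0.5398 0.3824 0.0204]
```

View pics/w8.png

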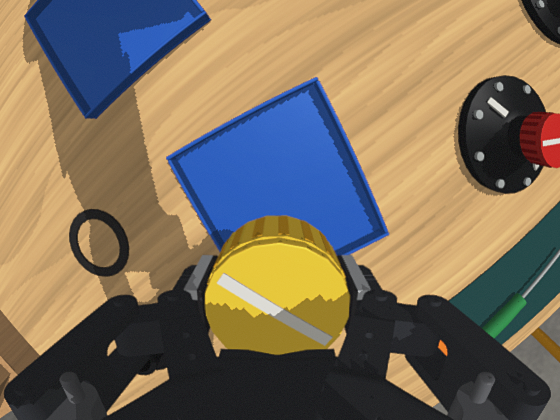

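View pics/s8.png

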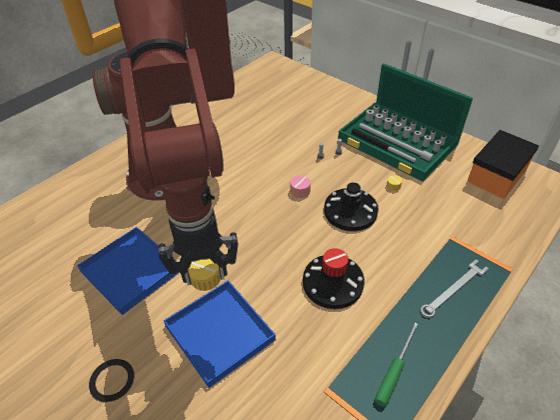

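The wrist picture shows the far tray with rim corners at (168,158), (317,79) and (387,234), and the cap held at (278,290). The scene picture shows the cap at (205,270), above the tray. I'll check the tray centre from the rim corners.

```bash
python3 - <<'E'
from m import *
p=camera('wrist')
a,b,c=[fonz(p,q,.025) for q in [(167,158),(317,78),(388,234)]]
print(a.round(3),b.round(3),c.round(3),'ctr',((a+c)/2).round(4),np.linalg.norm(a-b),np.linalg.norm(b-c))
E
```

```text
[ 0.396 -0.315  0.025] [ 0.427 -0.151  0.025] [ 0.6   -0.184  0.025] ctr [ 0.4982 -0.2493  0.025 ] 0.16722109158697673 0.1761773491771559
```

>>> {"api": "jog_arm", "payload": {"dp": [[0,0,30],[0,0,50],[0,0,50],[0,0,30],[0,0,15],[0,0,0],[0,0,0],[0,0,0]], "rotation": [[0,0,0],[0,0,0],[0,0,0],[0,0,0],[0,0,0],[0,0,0],[0,0,0],[0,0,0]], "jaw": [200,200,200,200,200,200,200,200]}}

```text
time_s: 11.85
ee_pos: [0.4949, -0.2528, 0.0242]
orientation: [1.02, 2.968, -0.001]
ft_force: [0.3, -0.4, -0.9]
opening: 0.639
```

```bash
python3 - <<'E'
from m import *
go([.494,-.252,.000])
p=snap('wrist','w9')
E
```

```text
t 11.85 pos [ 0.4949 -0.2528  0.0242] yaw 142.08 q6 -1.508 open 0.639 F [ 0.3 -0.4 -0.9] T [ 0.02 -0.03 -0.02]
tilt z [ 0.003 -0.002 -1.   ] dp mm [ 1.3  0.1 24.1]
```

View pics/w9.png

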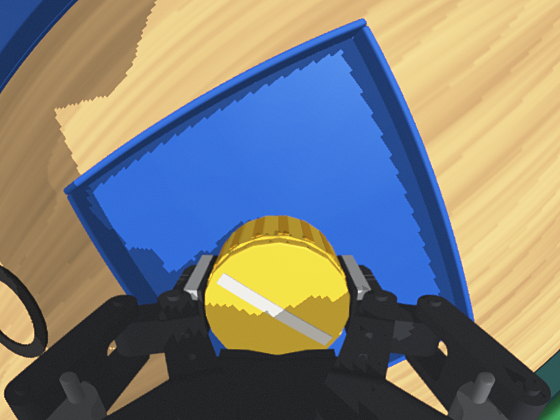

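The cap, at (278,290), is inside the tray walls and near the middle. The tray is 167×176 mm by my measurement, with its centre about 5 mm from the axis. I'll go down in small steps and watch the force.

>>> {"api": "jog_arm", "payload": {"dp": [[0,0,8],[0,0,6],[0,0,4],[0,0,1],[0,0,0],[0,0,0]], "rotation": [[0,0,0],[0,0,0],[0,0,0],[0,0,0],[0,0,0],[0,0,0]], "jaw": [200,200,200,200,200,200]}}

```text
time_s: 12.65
ee_pos: [0.4937, -0.252, 0.0035]
orientation: [1.021, 2.971, -0.0]
ft_force: [0.5, -0.5, -0.8]
opening: 0.645
```

>>> {"api": "jog_arm", "payload": {"dp": [[0,0,2],[0,0,0],[0,0,0]], "rotation": [[0,0,0],[0,0,0],[0,0,0]], "jaw": [200,200,200]}}

```text
time_s: 13.02
ee_pos: [0.4935, -0.2518, 0.0013]
orientation: [-1.021, -2.971, -0.0]
ft_force: [0.1, -0.1, -1.3]
opening: 0.646
```

>>> {"api": "jog_arm", "payload": {"dp": [[0,0,1],[0,0,0],[0,0,0]], "rotation": [[0,0,0],[0,0,0],[0,0,0]], "jaw": [200,200,200]}}

```text
time_s: 13.4
ee_pos: [0.4935, -0.2518, 0.0003]
orientation: [-1.021, -2.971, -0.0]
ft_force: [-0.1, 0.1, 0.2]
opening: 0.644
```

>>> {"api": "jog_arm", "payload": {"dp": [[0,0,0.8],[0,0,0],[0,0,0]], "rotation": [[0,0,0],[0,0,0],[0,0,0]], "jaw": [200,200,200]}}

```text
time_s: 13.78
ee_pos: [0.4935, -0.2518, 0.0002]
orientation: [-1.02, -2.971, -0.0]
ft_force: [-1.8, 1.3, 5.8]
opening: 0.642
```

Contact shows 5.8 N at z 0.0003, exactly where the cap's underside should meet the floor. Opening gently, then retreating.

>>> {"api": "jog_arm", "payload": {"dp": [[0,0,0],[0,0,0],[0,0,0],[0,0,0],[0,0,0],[0,0,0]], "rotation": [[0,0,0],[0,0,0],[0,0,0],[0,0,0],[0,0,0],[0,0,0]], "jaw": [85,75,50,20,0,0]}}

```text
time_s: 14.52
ee_pos: [0.4935, -0.2518, -0.0005]
orientation: [-1.021, -2.971, -0.0]
ft_force: [0.6, 0.4, -0.3]
opening: 1.0
```

```bash
python3 - <<'E'
from m import *
go([.494,-.252,.000])
p=snap('wrist','w10')
E
```

```text
t 14.525 pos [ 0.4935 -0.2518 -0.0005] yaw 142.08 q6 -1.508 open 1.0 F [ 0.6  0.4 -0.3] T [0.04 0.04 0.02]
tilt z [-0.  0. -1.] dp mm [-0.5  0.2 -0.5]
```

View pics/w10.png

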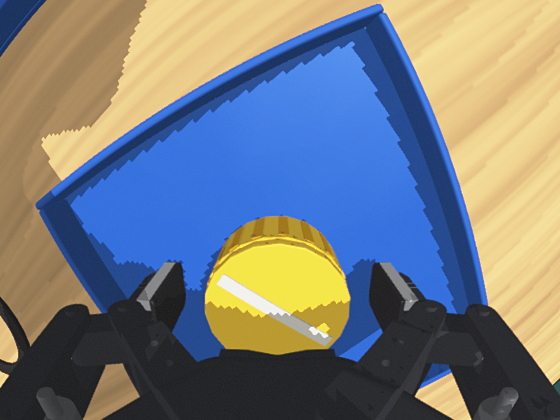

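The fingers are fully open and clear of the cap at (278,290), on both sides. Retreating upward.

>>> {"api": "jog_arm", "payload": {"dp": [[0,0,-10],[0,0,-25],[0,0,-45],[0,0,-50],[0,0,-50],[0,0,-20],[0,0,0],[0,0,0]], "rotation": [[0,0,0],[0,0,0],[0,0,0],[0,0,0],[0,0,0],[0,0,0],[0,0,0],[0,0,0]], "jaw": [0,0,0,0,0,0,0,0]}}

```text
time_s: 15.58
ee_pos: [0.4927, -0.2513, 0.1984]
orientation: [-1.02, -2.969, -0.001]
ft_force: [-0.6, 0.5, 0.2]
opening: 1.002
```

```bash
python3 - <<'E'
from m import *
go([.494,-.252,.000])
p=snap('wrist','w11')
p=snap('scene','s11')
for r in recognise('cap_yellow',p): print(round(r['conf'],2),w(p,r['at']).round(4))
E
```

```text
t 15.575 pos [ 0.4927 -0.2513  0.1984] yaw 142.08 q6 -1.508 open 1.002 F [-0.6  0.5  0.2] T [-0.03 -0.05 -0.03]
tilt z [-0.002  0.001 -1.   ] dp mm [ -1.8   0.3 198.4]
0.87 [0.3586 0.1996 0.0327]
0.57 [ 0.5077 -0.2526  0.0386]
0.57 [0.5445 0.3824 0.0218]
```

View pics/w11.png

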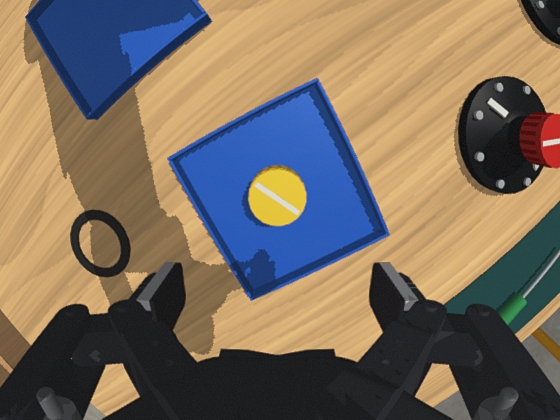

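View pics/s11.png

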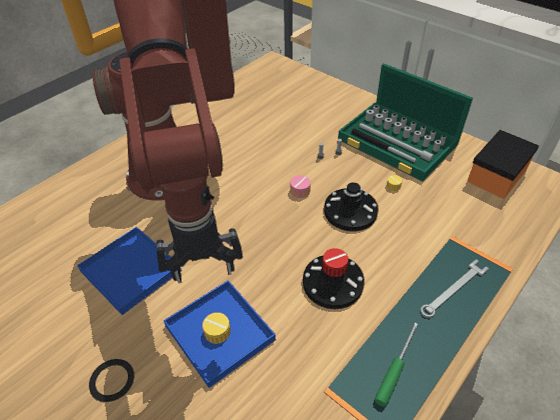

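The wrist picture shows the cap at (277,196), lying flat and line-up in the middle of the far tray. The scene picture shows it at (216,327), with the gripper well clear. Handing in.

```bash
python3 -c "
from bench import *
print(finish_job())"
```

```text
the job is handed in; nothing more can be done
None
```

The yellow cap is unscrewed, lifted off and standing open side down near the middle of the far blue tray. I handed the job in at about 16 s on the robot's clock; no verdict is reported.

- **Turning:** I gripped the larger yellow cap on its governor once, with 60 N, and turned it about 119° anticlockwise. It did not slip in the fingers, so no second grip was needed. The line then measured about 17° in world axes, and the white marks 14–18°. One rough reading from the edges of a mark gave 6°, still within the 17° allowed.
- **Lifting:** I raised the cap straight up by about 130 mm, and the pictures showed it in the fingers and the neck bare.
- **Placing:** I lowered it to light contact (5.8 N) at the height where its underside should meet the tray floor, then let go. The last pictures show it flat, about 5 mm from the tray's centre, with the gripper open about 0.2 m above it.
- **Red governor:** the arm stayed well above it and never reached down near it.
- **Disagreements:**
  - The scene camera's network places things about 10–15 mm further out in x than the top and wrist views do. I used the top and wrist values.
  - After the first descent the arm settled a few mm off, and I corrected that before gripping.

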